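# Put rack hardware away in the parts carousel

## Robot

A 6-joint arm with a two-finger parallel gripper is mounted at the origin on the work surface. World frame = base frame: x ahead of the robot, y to its left, z up, the work surface at z = 0. Lengths are in m, angles in rad, forces in N, time in s.
With the tool pointing down it reaches from about 0.3 to 0.95 m from the base axis. Payload 3.1 kg.
Tool frame: the origin (TCP) lies on the centre line of the jaws, within the pads' length; the fingertips stand 17 mm ahead of it and the grasp point (between the pads) lies 2 mm behind it (r.tips_ahead is the distance from the TCP to the fingertips, in m); z points along the fingers, y is the line along which they close (so a half turn about z gives the same grasp; the last joint's range is limited). The gripper opens to 85 mm and grips with 20 to 120 N. Pads are 22 mm wide; open, the fingers measure 114 mm over their backs; the gripper's body (76 mm by 85 mm) begins 54 mm behind the grasp point. The pads swing forward as they close: fully open they stand 13 mm farther back than shut.
Start: joints at [1.088, 0.308, 1.634, -0, 1.2, -0.07], TCP at [0.251, 0.572, 0.248] pointing down, gripper open.
Joint ranges: [-3.06, 3.06], [-0.79, 1.96], [0.05, 2.63], [-1.19, 4.34], [0.05, 2.64], [-2.94, 2.94]. Speed limits (rad/s): [2.79, 2.79, 3.14, 3.14, 3.14, 3.14].

## Interface

Orientations are given as a rotation vector (axis times angle).
In Python, from station import monitor, cams, r gives the robot as it stands.
- The arm moves only by the shell command python3 -m crank 'ROWS' [FORCE]. ROWS is JSON, a list of rows, each a list of 7 numbers: the gripper's target within -1 to 1 (fully open at 1, half-way at 0, shut at -1), then the shift along the tool's x, y, z in cm, then the turn, a rotation vector about the tool's x, y, z in degrees. In form: [[hand, dx, dy, dz, rx, ry, rz], ...]. A call has 1 to 20 rows; each row is the pose to reach, as a shift and turn from the pose commanded when the call began, along the tool's axes at that moment; what a row does not reach only later rows make up. A row lasts 1/12 s, in which the tool goes at most 41.7 mm and 7.16 degrees, less where a joint would pass 70% of its speed; a pose out of reach is approached as far as the arm can. A call with a gripper value outside its range is refused whole. The fingers move at their own pace and stop on an object; FORCE is the grip in N (left out, the last holds). Time passes only in rows, so rows that repeat a pose let the fingers close. It gives the time, the measured TCP pose, the force, the opening and the grip force at its end, in the units of the state.
- monitor.observe(): the state, without advancing time (a new reading comes with each control period).
- cams.get_image(name): name is "side" or "top" or "wrist"; returns a dict with "img" (480x640x3 uint8, red, green, blue), "z_map" (480x640 float32, m along the optical axis (not along the pixel's ray), 0 where there is no reading), "vfov" (degrees; the focal length in pixels is half the picture's height over the tangent of half this angle, whatever the lens; pixels are square), "cx", "cy" (the principal point, pixels), "R" (3x3) and "t" (3): a world point X has camera coordinates R X + t. Camera axes: x right, y down, z forward; pixel columns grow to the right and rows downward; lengths in m; the calibration is good to about 2 mm. A picture is of the moment at which its call begins.
- r.finish_job(): hands the job in; it is judged then, once.
The state is a dict: "t": time; "qpos": joint angles; "qd": joint speeds; "joint_efforts": joint torques, N m; "eef_pos": TCP position; "tcp_rot": TCP orientation; "contact_force": force on the tool from outside, world axes, zero at the start; "torque": the same for the moment, N m; "grip_width": finger opening in m; "finger_force": force on a finger pad.
Only numpy, scipy, OpenCV 4.12 (cv2) and the standard library are available. Lean on these libraries where they do the work, as an engineer would, in place of code of your own. Each camera call takes 0.05 s, during which the arm holds its last target. There are 200 camera calls.

## Task

Sort the two loose levelling feet and the loose corner bracket into the parts carousel, each kind into the pocket that already holds one like it. Only the pocket under the cover's open window can be loaded, so first put away what belongs in the pocket standing there now, then turn the carousel by its centre knob one click counter-clockwise (seen from above) and put the rest into the pocket that arrives. Leave the carousel clicked at that position with everything resting inside the pockets, and do not disturb the tape dispenser, the carton or the pen cup.

Things in the scene. Friction and masses are not known exactly. Their poses are not given: they have to be found in the camera images.
- stand: Fixed grey round stand of the carousel, 348 mm across; origin on the turning axis at table level. A clear cover (top 72 mm up, 4 mm thick, radius 30 to 174 mm) closes the tray but for one window: a 72 degree sector about the stand's -x direction, open to the rim, its straight edges marked by grey strips up to 74 mm high; a 10 mm steel column beside each at radius 167 mm.
- window (a point): Middle of the open window: 100 mm from the turning axis, at the height of the cover's top (72 mm). Axes as the stand.
- carousel (a joint): Turn of the white tray in the stand, rad, counter-clockwise from above positive. An over-centre spring (about 0.1 N m) clicks it home at 0 (the start: pocket_a at the window) and at 1.257 (72 degrees: pocket_b at the window); past the half way it pulls itself on. Both are end stops.
- knob (a point): Grip point of the black bar knob on the turning axis above the cover; it turns with the tray. Bar 56 mm long (along the point's x), 16 mm wide (y), from 78 to 110 mm above the table; this point is 98 mm above the table.
- pocket_a (a point): Floor point of the pocket that starts at the window, 100 mm from the turning axis on the pocket's middle line; turns with the tray. Five equal pockets, 72 degree sectors from radius 28 to 150 mm; floor 16 mm and rim 62 mm above the table, walls 4 mm. The stored part stands about 68 mm from the axis: there is room outwards of it.
- pocket_b (a point): The same point of the neighbouring pocket, which stands clockwise of the window at the start and comes to the window at the next click.
- foot_1: Loose rack levelling foot standing on the table: black plastic disc, 46 mm across, 14 mm thick, with an upright steel stem 14 mm across on top (root nut about 20 mm wide, 5 mm high, for show); 40 mm high, 55 g. Origin on its axis at mid-height, 20 mm above its underside (disc top 6 mm below the origin, stem top 20 mm above); z up along the stem.
- foot_2: Loose rack levelling foot standing on the table: black plastic disc, 46 mm across, 14 mm thick, with an upright steel stem 14 mm across on top (root nut about 20 mm wide, 5 mm high, for show); 40 mm high, 55 g. Origin on its axis at mid-height, 20 mm above its underside (disc top 6 mm below the origin, stem top 20 mm above); z up along the stem.
- bracket_1: Loose bare aluminium L-shaped corner bracket on the table, 40 (x) by 34 (y) by 40 mm high, 60 g: 6 mm foot plate lying flat, 6 mm upright plate at its +x end, slanting webs at both sides. Origin at the middle of these dimensions, 20 mm above its underside; grip it from above across its 34 mm width, 5 to 10 mm towards +x of the origin.
- foot_stored: A levelling foot like the others, already standing in one of the two pockets (pocket_a or pocket_b): it shows where the feet belong.
- bracket_stored: A corner bracket like the others, already standing in the other of the two pockets: it shows where the brackets belong.
- tape_dispenser: Blue desk tape dispenser, 150 by 60 mm, about 94 mm high, 0.9 kg, origin under its middle. To be left alone.
- carton: Small closed cardboard carton, 70 by 90 by 50 mm high, origin under its middle. To be left alone.
- pen_cup: Dark round pen cup with pens, 68 mm across, 130 mm high with the pens, origin under its middle. To be left alone.

How it is judged:
On the way, in this order (a step that is already met when the one before it is completed fails the run):
1. the loose parts (both feet, or the bracket) of the kind stored in the pocket at the window lie in that pocket with the stored one, the carousel still at its first click (value of joint carousel below 0.15 rad and ((horizontal distance between each of foot_1, foot_2, foot_stored and pocket_a below 0.071 m and height (world z) of each of foot_1, foot_2, foot_stored below 0.052 m) or (horizontal distance between each of bracket_1, bracket_stored and pocket_a below 0.071 m and height (world z) of each of bracket_1, bracket_stored below 0.052 m))), for 0.2 s.
2. the carousel is turned one click, so that the other pocket is at the window (within 0.1 rad) (value of joint carousel between 1.15664 and 1.35664 rad and ((horizontal distance between each of foot_1, foot_2, foot_stored and pocket_a below 0.071 m and height (world z) of each of foot_1, foot_2, foot_stored below 0.052 m) or (horizontal distance between each of bracket_1, bracket_stored and pocket_a below 0.071 m and height (world z) of each of bracket_1, bracket_stored below 0.052 m))), for 0.2 s.
At the end, for the whole second after the job is handed in: Feet in one pocket, brackets in the other, each with its stored part: origins within 71 mm horizontally of the pocket's point and under 52 mm high; the stored parts still there; carousel at rest at its second click within 0.1 rad; all parts at rest (under 20 mm/s) (((horizontal distance between each of foot_1, foot_2, foot_stored and pocket_a below 0.071 m and height (world z) of each of foot_1, foot_2, foot_stored, bracket_1, bracket_stored below 0.052 m and horizontal distance between each of bracket_1, bracket_stored and pocket_b below 0.071 m) or (horizontal distance between each of bracket_1, bracket_stored and pocket_a below 0.071 m and height (world z) of each of bracket_1, bracket_stored, foot_1, foot_2, foot_stored below 0.052 m and horizontal distance between each of foot_1, foot_2, foot_stored and pocket_b below 0.071 m)) and value of joint carousel between 1.15664 and 1.35664 rad and velocity of joint carousel between -0.05 and 0.05 rad/s and linear speed of each of foot_1, foot_2, foot_stored, bracket_1, bracket_stored below 0.02 m/s); the robot touches nothing.
It fails at once if the tape dispenser is shifted by more than 30 mm or tipped (distance of tape_dispenser from where it was at the start of the episode above 0.03 m or angle between tape_dispenser's own z axis and vertical above 0.35 rad).
It fails at once if the carton is shifted by more than 30 mm or tipped (distance of carton from where it was at the start of the episode above 0.03 m or angle between carton's own z axis and vertical above 0.35 rad).
It fails at once if the pen cup is shifted by more than 30 mm or tipped (distance of pen_cup from where it was at the start of the episode above 0.03 m or angle between pen_cup's own z axis and vertical above 0.35 rad).
It also fails if it takes over 67 s, if anything falls off the work surface, if the arm or the gripper's body presses on something with over 40 N, if the wrist force passes 120 N, or if a joint passes its speed limit or range.

## Working session

There is one attempt and no reset: what is moved stays moved. The work goes in short steps, Python scripts to look and compute and a shell command to move; the robot and the scene stay as the last step left them, time stands still between calls to the robot, and variables do not carry over. Pictures are saved under pics/ and viewed, at most 10 in all, crops included, and the job is handed in when it is done.

```bash
mkdir -p pics; ls
cat > h.py <<'E'
import numpy as np, cv2
from station import monitor, cams, r
def snap(n,f):
    d=cams.get_image(n); cv2.imwrite('pics/'+f+'.png',d['img'][:,:,::-1]); np.savez('pics/'+f+'.npz',**d); return d
def load(f): return dict(np.load('pics/'+f+'.npz'))
def K(d):
    f=240/np.tan(np.radians(float(d['vfov']))/2); return f,float(d['cx']),float(d['cy'])
def ray(d,u,v,z):
    f,cx,cy=K(d); c=-d['R'].T@d['t']; w=d['R'].T@np.array([(u-cx)/f,(v-cy)/f,1]); return c+w*(z-c[2])/w[2]
def cloud(d):
    f,cx,cy=K(d); v,u=np.mgrid[:480,:640]; Z=d['z_map']; P=np.stack([(u-cx)/f*Z,(v-cy)/f*Z,Z],-1)
    return (P-d['t'])@d['R']
E
python3 - <<'E'
from h import *
for n in ('top','side'):
    d=snap(n,n+'0'); print(n,d['vfov'],d['cx'],d['cy'],-d['R'].T@d['t'],d['R'].round(3).tolist(), (d['z_map']>0).mean())
s=monitor.observe(); print(s)
E
```

```text
pics
top 49.323102032302764 320.00046920000324 239.2814650105011 [0.38953716 0.0555072  1.3023504 ] [[-0.004, -1.0, -0.015], [-0.994, 0.006, -0.111], [0.111, 0.015, -0.994]] 0.9958463541666667
side 48.06885940141424 316.74096499109993 237.2609016109179 [ 0.01790196 -0.84013877  0.66384905] [[0.868, -0.496, 0.018], [-0.226, -0.428, -0.875], [0.441, 0.756, -0.484]] 0.9959928385416666
{'t': 0.1, 'qpos': array([ 1.08827360e+00,  3.08955095e-01,  1.63509029e+00, -1.04626618e-08,
        1.19973594e+00, -6.97131947e-02]), 'qd': array([ 0.00216534, -0.00221405, -0.00457884,  0.00118975, -0.00023153,
       -0.00111546]), 'joint_efforts': array([-4.24860636e-04, -4.16403902e+01, -2.77645308e+01, -9.29018313e-06,
        3.90426867e-03, -2.59838453e-05]), 'eef_pos': array([0.25042917, 0.57182797, 0.24712398]), 'tcp_rot': array([-0.64372261, -3.07432367,  0.0033071 ]), 'contact_force': array([-0.01392203, -0.10818457, -0.82839855]), 'torque': array([ 0.00938627, -0.01013504, -0.0162866 ]), 'finger_force': 0.0, 'grip_width': 0.08565996781658602}
```

View pics/top0.png

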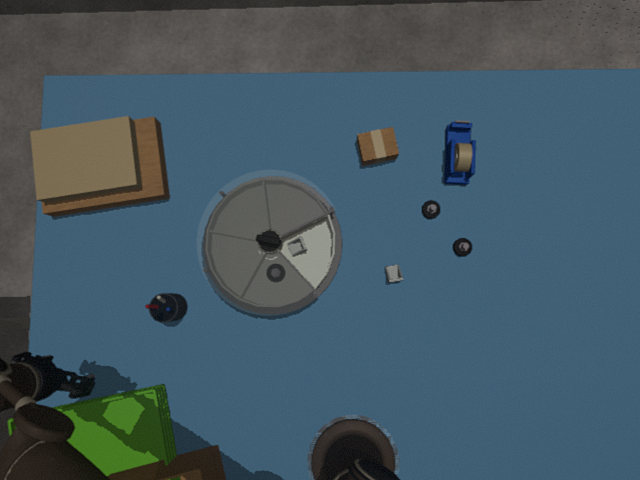

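View pics/side0.png

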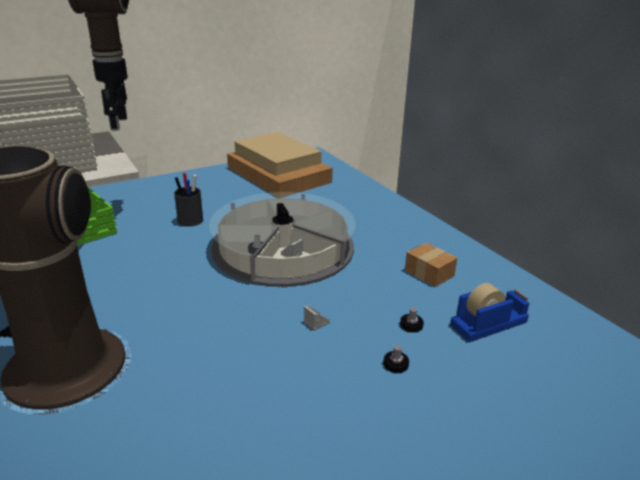

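The top view shows the window on the right of the carousel, with the stored bracket in it at (297,245). The stored foot is one pocket clockwise at (276,272). The loose bracket is at (393,273) and the feet at (431,209) and (462,247). So the bracket goes in first, then the turn, then the feet.

Run:
```python
from h import *
for n in ('top0','side0'):
    d=load(n); P=cloud(d); img=d['img'].astype(int); hsv=cv2.cvtColor(d['img'],cv2.COLOR_RGB2HSV)
    x,y,z=P[...,0],P[...,1],P[...,2]
    print(n,'table z',np.median(z[(abs(x-.35)<.05)&(abs(y+.2)<.1)]))
    m=((hsv[...,1]<90)|(hsv[...,2]<60))&(z>.008)&(z<.06)&(x>.2)&(x<.8)&(y<-.04)&(y>-.5)
    k,l,st,c=cv2.connectedComponentsWithStats(m.astype(np.uint8))
    for i in range(1,k):
        if st[i,4]<25 or st[i,4]>1500: continue
        q=P[l==i]; hi=q[q[:,2]>np.percentile(q[:,2],75)]
        print(st[i],c[i].round(1),'rng',q.min(0).round(3),q.max(0).round(3),'mean',q.mean(0).round(3),'hi',hi.mean(0).round(3))
    # knob: dark points z .09-.12
    m=(img.sum(-1)<150)&(z>.095)&(z<.12)&(x>.3)&(x<.6)&(y>.0)&(y<.4)
    k,l,st,c=cv2.connectedComponentsWithStats(m.astype(np.uint8))
    for i in range(1,k):
        if st[i,4]<15: continue
        q=P[l==i]; C=np.cov(q[:,:2].T); w,V=np.linalg.eigh(C); print('knob',st[i,4],c[i],q.mean(0),np.sqrt(w),np.degrees(np.arctan2(V[1,1],V[0,1])))
d=load('top0')
a=cv2.resize(d['img'][180:330,190:350][:,:,::-1],None,fx=3,fy=3,interpolation=2)
b=cv2.resize(d['img'][258:290,376:412][:,:,::-1],None,fx=8,fy=8,interpolation=2)
o=np.zeros((450,800,3),np.uint8); o[:450,:480]=a[:450]; o[:256,490:778]=b; cv2.imwrite('pics/crop1.png',o)
```

```text
top0 table z 0.00023464219586921136
[366 129  33  36 438] [380.3 148.1] rng [ 0.722 -0.119  0.008] [ 0.8   -0.041  0.057] mean [ 0.755 -0.076  0.044] hi [ 0.766 -0.072  0.053]
[445 141   8  40 164] [447.4 161.4] rng [ 0.679 -0.253  0.008] [ 0.774 -0.237  0.06 ] mean [ 0.723 -0.242  0.034] hi [ 0.723 -0.242  0.054]
[465 168   7  12  45] [467.6 173.9] rng [ 0.681 -0.294  0.016] [ 0.7   -0.278  0.06 ] mean [ 0.69  -0.289  0.038] hi [ 0.692 -0.288  0.056]
[445 182  22   3  26] [456.2 183.3] rng [ 0.67  -0.291  0.008] [ 0.676 -0.239  0.023] mean [ 0.672 -0.266  0.015] hi [ 0.671 -0.269  0.02 ]
[422 201  18  18 250] [430.7 209.2] rng [ 0.585 -0.222  0.008] [ 0.628 -0.18   0.044] mean [ 0.606 -0.201  0.018] hi [ 0.607 -0.2    0.03 ]
[454 238  18  18 256] [462.4 246.7] rng [ 0.492 -0.299  0.008] [ 0.535 -0.256  0.049] mean [ 0.512 -0.275  0.018] hi [ 0.512 -0.277  0.03 ]
[386 266  18  17 136] [394.2 275. ] rng [ 0.426 -0.125  0.008] [ 0.466 -0.088  0.045] mean [ 0.443 -0.106  0.024] hi [ 0.432 -0.109  0.04 ]
knob 179 [268.2849162  239.79329609] [0.52195426 0.19204953 0.10923114] [0.00482053 
[... 180 characters left out ...]
 hi [ 0.773 -0.07   0.052]
[466 303  10  13  59] [470.8 309.4] rng [ 0.691 -0.283  0.04 ] [ 0.701 -0.255  0.06 ] mean [ 0.695 -0.269  0.052] hi [ 0.693 -0.268  0.058]
[304 306  26  22 315] [313.4 316.9] rng [ 0.426 -0.129  0.008] [ 0.47  -0.089  0.042] mean [ 0.438 -0.114  0.024] hi [ 0.432 -0.112  0.038]
[400 308  23  23 338] [411.6 320.5] rng [ 0.585 -0.229  0.008] [ 0.629 -0.184  0.042] mean [ 0.604 -0.209  0.019] hi [ 0.606 -0.207  0.033]
[383 345  26  26 425] [395.9 359.3] rng [ 0.49  -0.303  0.008] [ 0.534 -0.259  0.042] mean [ 0.509 -0.284  0.019] hi [ 0.511 -0.282  0.033]
knob 117 [282.24786325 210.88034188] [0.51916075 0.18168714 0.10530856] [0.00465315 0.015884  ] 82.66565074422843
```

View pics/crop1.png

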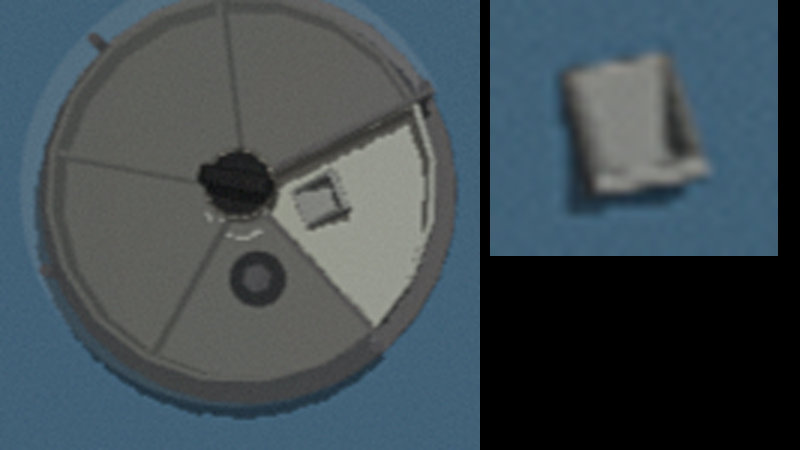

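```bash
cat >> h.py <<'E'
from scipy.spatial.transform import Rotation as Ro
def go(x,y,z,ang,s=None):
    "row for TCP target with tool down, closing axis (tool y) at world angle ang deg"
    s=s or monitor.observe(); R0=Ro.from_rotvec(s['tcp_rot']); a=np.radians(ang)
    Y=np.array([np.cos(a),np.sin(a),0]); Z=np.array([0,0,-1.]); X=np.cross(Y,Z)
    rv=(R0.inv()*Ro.from_matrix(np.stack([X,Y,Z],1))).as_rotvec(degrees=True)
    d=R0.inv().apply(np.array([x,y,z])-s['eef_pos'])*100
    print('row',d.round(2),rv.round(1))
E
python3 - <<'E'
from h import *
print(r.tips_ahead)
go(.445,-.11,.20,-79); go(.445,-.11,.25,-79)
for n in ('top0','side0'):
    P=cloud(load(n)).reshape(-1,3); q=P[(P[:,2]>.033)&(P[:,2]<.05)&(abs(P[:,0]-.44)<.04)&(abs(P[:,1]+.11)<.035)]
    (c,s,a)=cv2.minAreaRect(q[:,:2].astype(np.float32)*1000); print(n,len(q),c,s,a)
E
```

```text
0.017
row [-45.18 -54.64   4.82] [-1.000e-01  2.000e-01  1.453e+02]
row [-45.18 -54.65  -0.18] [-1.000e-01  2.000e-01  1.453e+02]
top0 45 (434.1895751953125, -107.55590057373047) (35.423492431640625, 12.279799461364746) 89.2402572631836
side0 76 (434.4947509765625, -111.49076843261719) (13.665617942810059, 35.715126037597656) 8.543875694274902
```

```bash
python3 -m crank '[[1,-45.2,-54.6,-0.2,0,0,145],[1,-45.2,-54.6,-0.2,0,0,145],[1,-45.2,-54.6,-0.2,0,0,145],[1,-45.2,-54.6,-0.2,0,0,145],[1,-45.2,-54.6,-0.2,0,0,145],[1,-45.2,-54.6,-0.2,0,0,145],[1,-45.2,-54.6,-0.2,0,0,145],[1,-45.2,-54.6,-0.2,0,0,145],[1,-45.2,-54.6,-0.2,0,0,145],[1,-45.2,-54.6,-0.2,0,0,145],[1,-45.2,-54.6,-0.2,0,0,145],[1,-45.2,-54.6,-0.2,0,0,145],[1,-45.2,-54.6,-0.2,0,0,145],[1,-45.2,-54.6,-0.2,0,0,145],[1,-45.2,-54.6,-0.2,0,0,145],[1,-45.2,-54.6,-0.2,0,0,145],[1,-45.2,-54.6,-0.2,0,0,145],[1,-45.2,-54.6,4.8,0,0,145],[1,-45.2,-54.6,4.8,0,0,145],[1,-45.2,-54.6,4.8,0,0,145]]' 50
python3 - <<'E'
from h import *
d=snap('wrist','w1'); s=monitor.observe(); print(s['t'],s['eef_pos'],s['tcp_rot'],s['qpos'])
print(-d['R'].T@d['t'], d['R'].round(2).tolist())
E
```

```text
t: 1.77
eef_pos: [0.4425, -0.1091, 0.1962]
tcp_rot: [-3.119, -0.344, 0.013]
contact_force: [-0.4, 0.4, -0.1]
grip_width: 0.0854
finger_force: 0.0
1.8167 [ 0.4436018  -0.10902575  0.19762883] [-3.1204903  -0.33987957  0.00836165] [-3.36425948e-01  4.33278762e-02  2.05788676e+00  1.00048777e-04
  1.04632159e+00  1.01733808e+00]
[ 0.51684141 -0.09380436  0.3218157 ] [[0.22, -0.98, -0.0], [-0.93, -0.21, 0.3], [-0.29, -0.06, -0.96]]
```

View pics/w1.png

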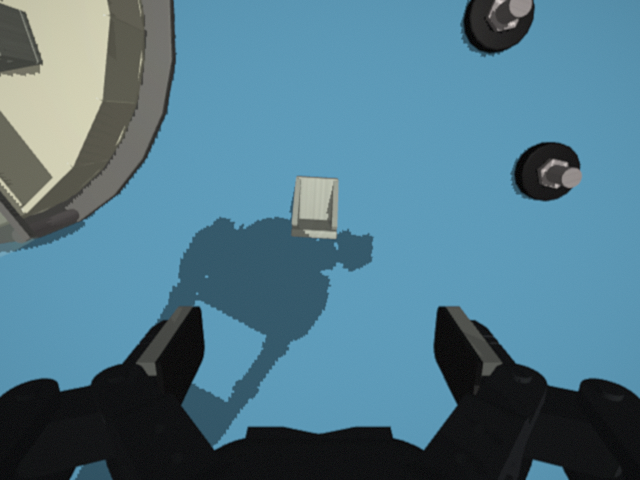

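The wrist view shows the bracket at (316,207) with its upright plate at the lower edge (row ~237), roughly square to the jaws. The stem tops are at (571,177) and (517,5).

Run:
```python
from h import *
d=load('w1'); P=cloud(d); Pf=P.reshape(-1,3)
def box(n,x,y,z0,z1,w=.035):
    q=Pf[(Pf[:,2]>z0)&(Pf[:,2]<z1)&(abs(Pf[:,0]-x)<w)&(abs(Pf[:,1]-y)<w)]
    print(n,len(q),cv2.minAreaRect(q[:,:2].astype(np.float32)*1000),q.mean(0).round(4))
box('brk all',.445,-.11,.01,.05); box('brk top',.445,-.11,.036,.05)
for x,y in ((.606,-.204),(.511,-.279)):
    box('disc',x,y,.009,.0165); box('stem',x,y,.036,.05)
for u,v in ((292,236),(337,238)): print(ray(d,u,v,.04))
for u,v in ((571,177),(517,5)): print(ray(d,u,v,.04))
```

```text
brk all 1248 ((449.7690734863281, -104.52253723144531), (38.73590087890625, 33.991371154785156), 9.567718505859375) [ 0.4426 -0.1057  0.0296]
brk top 473 ((437.0405578613281, -106.65061950683594), (12.911149024963379, 33.77498245239258), 9.520895004272461) [ 0.4352 -0.1069  0.0397]
disc 1923 ((602.9202880859375, -202.96278381347656), (32.34331512451172, 45.260318756103516), 11.384946823120117) [ 0.6008 -0.1999  0.0144]
stem 395 ((607.656982421875, -202.08531188964844), (10.315862655639648, 15.342778205871582), 9.619518280029297) [ 0.6076 -0.2015  0.0403]
disc 1957 ((514.5524291992188, -275.6171875), (44.26919937133789, 45.5778694152832), 88.61154174804688) [ 0.515  -0.2719  0.0144]
stem 387 ((514.6273193359375, -276.73651123046875), (14.783413887023926, 13.9735107421875), 69.1196517944336) [ 0.5147 -0.276   0.0402]
[ 0.42855161 -0.09183032  0.04      ]
[ 0.43437257 -0.12503744  0.04      ]
[ 0.5150748  -0.27731214  0.04      ]
[ 0.60915995 -0.20048164  0.04      ]
```

Run:
```python
from h import *
go(.443,-.106,.07,-80.4);go(.443,-.106,.025,-80.4)
```

```text
row [ 0.07 -0.27 12.76] [-0.2  0.3  2.8]
row [ 0.09 -0.25 17.26] [-0.2  0.3  2.8]
```

```bash
python3 -m crank '[[1,0.1,-0.25,4,0,0,2.8],[1,0.1,-0.25,8,0,0,2.8],[1,0.1,-0.25,12,0,0,2.8],[1,0.1,-0.25,15,0,0,2.8],[1,0.1,-0.25,17.2,0,0,2.8],[1,0.1,-0.25,17.2,0,0,2.8],[-0.6,0.1,-0.25,17.2,0,0,2.8],[-0.6,0.1,-0.25,17.2,0,0,2.8],[-0.6,0.1,-0.25,17.2,0,0,2.8],[-0.6,0.1,-0.25,17.2,0,0,2.8],[-0.6,0.1,-0.25,17.2,0,0,2.8],[-0.6,0.1,-0.25,17.2,0,0,2.8]]' 50
python3 -m crank '[[-0.6,0,0,-3,0,0,0],[-0.6,0,0,-6,0,0,0],[-0.6,0,0,-9.5,0,0,0],[-0.6,0,0,-9.5,0,0,0]]'
python3 - <<'E'
from h import *
c=np.array([.521,.188]); e=np.array([np.cos(np.radians(260)),np.sin(np.radians(260))])
# refine centre/window: depth cloud of the top view, knob top and columns
P=cloud(load('top0')).reshape(-1,3)
q=P[(P[:,2]>.1)&(P[:,2]<.12)&(abs(P[:,0]-.52)<.05)&(abs(P[:,1]-.19)<.05)]
print('knob top',cv2.minAreaRect(q[:,:2].astype(np.float32)*1000))
q=P[(P[:,2]>.066)&(P[:,2]<.115)&(np.hypot(P[:,0]-.52,P[:,1]-.188)>.155)&(np.hypot(P[:,0]-.52,P[:,1]-.188)<.18)]
for b in q[::5]: print(b.round(3), np.degrees(np.arctan2(b[1]-.188,b[0]-.52)).round())
E
```

```text
t: 2.82
eef_pos: [0.4481, -0.1069, 0.0303]
tcp_rot: [3.127, 0.283, 0.006]
contact_force: [-0.6, 1.0, 8.1]
grip_width: 0.033
finger_force: 50.9
t: 3.15
eef_pos: [0.4515, -0.1081, 0.1301]
tcp_rot: [3.123, 0.282, 0.02]
contact_force: [1.6, -0.2, -0.9]
grip_width: 0.0332
finger_force: 50.3
knob top ((522.6073608398438, 192.7689208984375), (56.062538146972656, 16.116191864013672), 79.20870208740234)
[0.695 0.215 0.073] 9.0
[0.696 0.203 0.069] 5.0
[0.696 0.191 0.069] 1.0
[0.695 0.176 0.074] -4.0
[0.693 0.225 0.072] 12.0
[0.692 0.212 0.076] 8.0
[0.693 0.201 0.071] 4.0
[0.693 0.188 0.072] 0.0
[0.692 0.176 0.074] -4.0
[0.692 0.164 0.072] -8.0
[0.69  0.237 0.073] 16.0
[0.69  0.224 0.074] 12.0
[0.69  0.212 0.073] 8.0
[0.69  0.2   0.074] 4.0
[0.69  0.188 0.073] 0.0
[0.69  0.176 0.073] -4.0
[0.69  0.164 0.072] -8.0
[0.69  0.152 0.07 ] -12.0
[0.689 0.245 0.068] 18.0
[0.687 0.231 0.076] 15.0
[0.688 0.22  0.07 ] 11.0
[0.688 0.208 0.073] 7.0
[0.689 0.196 0.069] 3.0
[0.687 0.183 0.074] -2.0
[0.688 0.172 0.069] -5.0
[0.688 0.16  0.07 ] -10.0
[0.687 0.148 0.072] -14.0
[0.685 0.251 0.075] 21.0
[0.686 0.2
[... 13347 characters left out ...]
.075] -178.0
[0.359 0.17  0.072] -174.0
[0.359 0.158 0.074] -170.0
[0.358 0.147 0.07 ] -166.0
[0.357 0.242 0.074] 162.0
[0.357 0.231 0.073] 165.0
[0.356 0.217 0.072] 170.0
[0.356 0.205 0.073] 174.0
[0.357 0.193 0.077] 178.0
[0.356 0.18  0.069] -177.0
[0.356 0.165 0.074] -172.0
[0.356 0.154 0.07 ] -168.0
[0.354 0.233 0.072] 165.0
[0.354 0.222 0.072] 169.0
[0.354 0.21  0.071] 172.0
[0.354 0.198 0.07 ] 176.0
[0.354 0.187 0.07 ] -180.0
[0.354 0.175 0.069] -176.0
[0.354 0.163 0.073] -171.0
[0.352 0.224 0.071] 168.0
[0.352 0.212 0.071] 172.0
[0.352 0.2   0.074] 176.0
[0.352 0.189 0.074] 180.0
[0.352 0.177 0.074] -176.0
[0.352 0.166 0.07 ] -172.0
[0.349 0.198 0.072] 177.0
[0.35  0.186 0.075] -179.0
```

Run:
```python
from h import *
s=monitor.observe(); print(s['eef_pos'])
go(.5005,.075,.135,-10.8)
```

```text
[ 0.45146461 -0.10805306  0.13013979]
row [  8.11 -17.13  -0.5 ] [  0.8  -0.4 -68.9]
```

```bash
python3 -m crank '[[-0.6,8.1,-17.1,-0.5,0.8,-0.4,-69],[-0.6,8.1,-17.1,-0.5,0.8,-0.4,-69],[-0.6,8.1,-17.1,-0.5,0.8,-0.4,-69],[-0.6,8.1,-17.1,-0.5,0.8,-0.4,-69],[-0.6,8.1,-17.1,-0.5,0.8,-0.4,-69],[-0.6,8.1,-17.1,-0.5,0.8,-0.4,-69],[-0.6,8.1,-17.1,-0.5,0.8,-0.4,-69],[-0.6,8.1,-17.1,-0.5,0.8,-0.4,-69],[-0.6,8.1,-17.1,-0.5,0.8,-0.4,-69],[-0.6,8.1,-17.1,-0.5,0.8,-0.4,-69],[-0.6,8.1,-17.1,-0.5,0.8,-0.4,-69],[-0.6,8.1,-17.1,-0.5,0.8,-0.4,-69],[-0.6,8.1,-17.1,-0.5,0.8,-0.4,-69]]'
python3 - <<'E'
from h import *
d=snap('wrist','w2'); go(.5005,.075,.05,-10.8)
E
```

```text
t: 4.23
eef_pos: [0.4951, 0.0764, 0.1283]
tcp_rot: [-2.411, -1.995, 0.012]
contact_force: [-0.4, -0.2, -1.2]
grip_width: 0.0329
finger_force: 50.3
row [-0.05  0.67  7.82] [-0.8 -0.1  0. ]
```

View pics/w2.png

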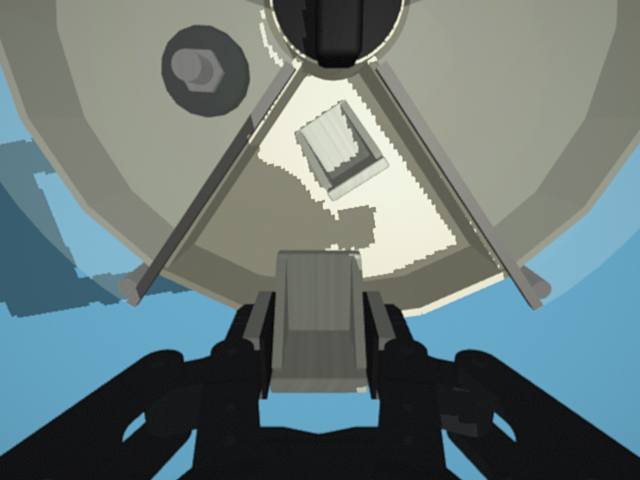

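The held bracket lines up with the open window. The stored bracket is at (342,150), with free floor outwards of it.

```bash
python3 -m crank '[[-0.6,0,0.6,2,-0.8,0,0],[-0.6,0,0.6,4,-0.8,0,0],[-0.6,0,0.6,6,-0.8,0,0],[-0.6,0,0.6,7.5,-0.8,0,0],[-0.6,0,0.6,7.8,-0.8,0,0],[-0.6,0,0.6,7.8,-0.8,0,0],[-0.6,0,0.6,7.8,-0.8,0,0]]'
```

```text
t: 4.87
eef_pos: [0.5006, 0.0757, 0.0506]
tcp_rot: [-2.418, -2.003, -0.003]
contact_force: [0.2, -0.7, -1.2]
grip_width: 0.0329
finger_force: 50.3
```

```bash
python3 -m crank '[[-0.6,0,0,0.3,0,0,0],[-0.6,0,0,0.3,0,0,0],[0.2,0,0,0.3,0,0,0],[0.2,0,0,0.3,0,0,0],[0.2,0,0,0.3,0,0,0],[0.2,0,0,-2,0,0,0],[0.2,0,0,-6,0,0,0],[0.2,0,0,-10,0,0,0],[0.2,0,0,-13,0,0,0],[0.2,0,0,-13,0,0,0]]'
python3 - <<'E'
from h import *
P=cloud(snap('wrist','w3')).reshape(-1,3)
q=P[(P[:,2]>.048)&(P[:,2]<.06)&(abs(P[:,0]-.505)<.05)&(abs(P[:,1]-.095)<.06)]
c=np.array([.5226,.191])
lo=q[np.hypot(*(q[:,:2]-c).T)>.1]; hi=q[np.hypot(*(q[:,:2]-c).T)<=.1]
for k in (lo,hi): print(len(k),k.mean(0).round(4),cv2.minAreaRect(k[:,:2].astype(np.float32)*1000))
go(.5226,.191,.19,-10.8+0)
E
```

```text
t: 5.7
eef_pos: [0.5057, 0.0758, 0.1879]
tcp_rot: [2.413, 2.0, 0.021]
contact_force: [0.9, 0.3, 0.4]
grip_width: 0.051
finger_force: 0.0
1615 [0.5025 0.0544 0.0543] ((505.8067626953125, 57.58229064941406), (29.235294342041016, 100.90147399902344), 80.31556701660156)
949 [0.5174 0.1236 0.0548] ((504.93194580078125, 131.15264892578125), (99.78929138183594, 46.84469223022461), 0.2346665859222412)
row [11.69 -0.28 -0.45] [ 0.5 -0.3  0.1]
```

View pics/w3.png

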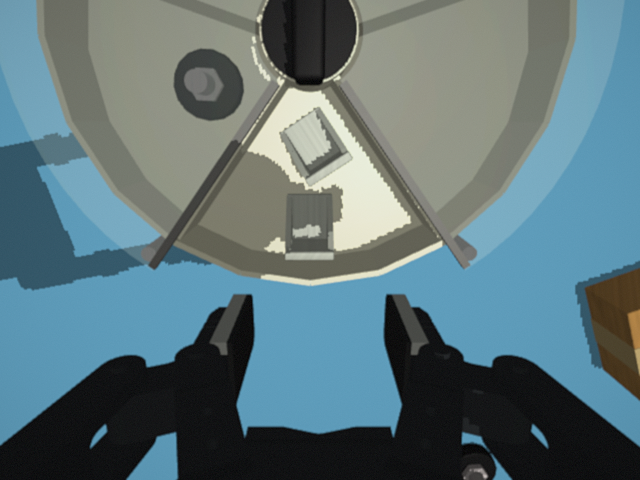

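The loose bracket now stands in the window pocket at (310,225), outwards of the stored one at (315,145). Next is the knob.

```bash
python3 -m crank '[[0.2,4,-0.1,-0.4,0.5,-0.3,0],[0.2,8,-0.2,-0.4,0.5,-0.3,0],[0.2,11.7,-0.3,-0.4,0.5,-0.3,0],[0.2,11.7,-0.3,-0.4,0.5,-0.3,0],[0.2,11.7,-0.3,-0.4,0.5,-0.3,0],[0.2,11.7,-0.3,-0.4,0.5,-0.3,0]]' 60
python3 - <<'E'
from h import *
print(monitor.observe()['eef_pos']); go(.5226,.191,.1,-10.8)
E
```

```text
t: 6.25
eef_pos: [0.5176, 0.1905, 0.1829]
tcp_rot: [-2.413, -2.002, 0.018]
contact_force: [0.8, 0.1, -0.3]
grip_width: 0.051
finger_force: 0.0
[0.51759323 0.19052675 0.18291741]
row [0.18 0.58 8.28] [-0.7  0.3  0.2]
```

```bash
python3 -m crank '[[0.2,0.1,0.5,3,-0.7,0.3,0],[0.2,0.1,0.5,6,-0.7,0.3,0],[0.2,0.1,0.5,8.2,-0.7,0.3,0],[0.2,0.1,0.5,8.2,-0.7,0.3,0],[0.2,0.1,0.5,8.2,-0.7,0.3,0],[-1,0.1,0.5,8.2,-0.7,0.3,0],[-1,0.1,0.5,8.2,-0.7,0.3,0],[-1,0.1,0.5,8.2,-0.7,0.3,0],[-1,0.1,0.5,8.2,-0.7,0.3,0],[-1,0.1,0.5,8.2,-0.7,0.3,0]]' 60
```

```text
t: 7.08
eef_pos: [0.5235, 0.1912, 0.1046]
tcp_rot: [2.419, 2.004, 0.007]
contact_force: [-2.1, -0.8, 5.5]
grip_width: 0.0145
finger_force: 62.8
```

```bash
python3 -m crank '[[-1,0,0,0,0,0,-2],[-1,0,0,0,0,0,-5],[-1,0,0,0,0,0,-9],[-1,0,0,0,0,0,-13],[-1,0,0,0,0,0,-17],[-1,0,0,0,0,0,-21],[-1,0,0,0,0,0,-25],[-1,0,0,0,0,0,-29],[-1,0,0,0,0,0,-33],[-1,0,0,0,0,0,-37],[-1,0,0,0,0,0,-41],[-1,0,0,0,0,0,-45],[-1,0,0,0,0,0,-49],[-1,0,0,0,0,0,-53],[-1,0,0,0,0,0,-57],[-1,0,0,0,0,0,-61],[-1,0,0,0,0,0,-65],[-1,0,0,0,0,0,-68],[-1,0,0,0,0,0,-70.5],[-1,0,0,0,0,0,-71.5]]'
python3 -m crank '[[-1,0,0,0,0,0,0],[-1,0,0,0,0,0,0],[0.2,0,0,0,0,0,0],[0.2,0,0,0,0,0,0],[0.2,0,0,0,0,0,0],[0.2,0,0,-3,0,0,0],[0.2,0,0,-7,0,0,0],[0.2,0,0,-10,0,0,0],[0.2,0,0,-10,0,0,0]]'
python3 - <<'E'
from h import *
d=snap('top','top1'); P=cloud(d).reshape(-1,3)
cv2.imwrite('pics/top1c.png',cv2.resize(d['img'][160:330,190:400][:,:,::-1],None,fx=3,fy=3))
go(.513,-.276,.21,-80); go(.513,-.276,.21,100)
E
```

```text
t: 8.75
eef_pos: [0.5273, 0.1929, 0.1047]
tcp_rot: [0.787, 3.03, 0.014]
contact_force: [7.7, 4.9, -4.0]
grip_width: 0.0147
finger_force: 61.5
t: 9.5
eef_pos: [0.5276, 0.192, 0.2103]
tcp_rot: [0.788, 3.026, 0.014]
contact_force: [0.9, -0.2, 0.8]
grip_width: 0.0512
finger_force: 0.0
row [-21.67 -41.44  -0.46] [  0.9  -0.4 140.8]
row [-21.67 -41.44  -0.46] [  0.3   0.7 -39.2]
```

View pics/top1c.png

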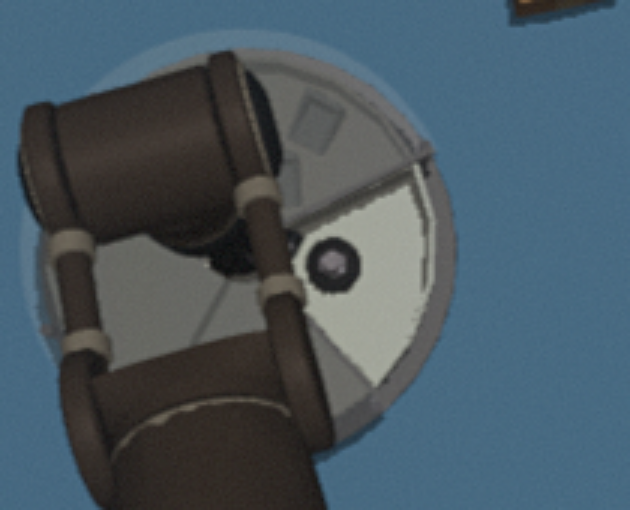

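The carousel clicked over. The stored foot now stands in the window at (333,263), and both brackets are under the cover in the next pocket. Next are the feet.

```bash
python3 -m crank '[[0.2,-21.7,-41.4,-0.5,0,0,71],[0.2,-21.7,-41.4,-0.5,0,0,71],[0.2,-21.7,-41.4,-0.5,0,0,71],[0.2,-21.7,-41.4,-0.5,0,0,71],[0.2,-21.7,-41.4,-0.5,0,0,71],[0.2,-21.7,-41.4,-0.5,0,0,71],[0.2,-21.7,-41.4,-0.5,0,0,71],[0.2,-21.7,-41.4,-0.5,0,0,71],[0.2,-21.7,-41.4,-0.5,0,0,71],[0.2,-21.7,-41.4,-0.5,0,0,71],[0.2,-21.7,-41.4,-0.5,0,0,71],[0.2,-21.7,-41.4,-0.5,0,0,71],[0.2,-21.7,-41.4,-0.5,0,0,71],[0.2,-21.7,-41.4,-0.5,0,0,71],[0.2,-21.7,-41.4,-0.5,0,0,71],[0.2,-21.7,-41.4,-0.5,0,0,71]]'
python3 - <<'E'
from h import *
print(monitor.observe()['eef_pos']);go(.5147,-.2767,.07,-10.8)
E
```

```text
t: 10.88
eef_pos: [0.5101, -0.2744, 0.206]
tcp_rot: [-2.407, -2.017, -0.005]
contact_force: [0.3, 0.6, -0.1]
grip_width: 0.0511
finger_force: 0.0
[ 0.51006921 -0.27439993  0.2060415 ]
row [-0.19  0.48 13.6 ] [ 0.1 -0.2  0.7]
```

```bash
python3 -m crank '[[0.2,-0.2,0.5,4,0,0,0.7],[0.2,-0.2,0.5,8,0,0,0.7],[0.2,-0.2,0.5,12,0,0,0.7],[0.2,-0.2,0.5,15,0,0,0.7],[0.2,-0.2,0.5,16.9,0,0,0.7],[0.2,-0.2,0.5,16.9,0,0,0.7],[-1,-0.2,0.5,16.9,0,0,0.7],[-1,-0.2,0.5,16.9,0,0,0.7],[-1,-0.2,0.5,16.9,0,0,0.7],[-1,-0.2,0.5,16.9,0,0,0.7],[-1,-0.2,0.5,16.9,0,0,0.7],[-1,-0.2,0.5,16.9,0,0,0.7]]' 60
python3 -m crank '[[-1,0,0,-3,0,0,0],[-1,0,0,-6,0,0,0],[-1,0,0,-10,0,0,0],[-1,0,0,-10,0,0,0],[-1,0,0,-10,0,0,0]]'
python3 - <<'E'
from h import *
a=np.radians(259.2); e=np.array([np.cos(a),np.sin(a)]); t=np.array([-e[1],e[0]])
for L in (.032,-.032):
    p=np.array([.5226,.191])+.113*e+L*t; print(p); go(p[0],p[1],.135,-10.8)
E
```

```text
t: 11.88
eef_pos: [0.5174, -0.2799, 0.0403]
tcp_rot: [2.419, 1.997, 0.009]
contact_force: [1.0, 1.6, 6.2]
grip_width: 0.0115
finger_force: 59.0
t: 12.3
eef_pos: [0.5176, -0.2811, 0.1419]
tcp_rot: [2.415, 1.995, 0.009]
contact_force: [-0.2, -1.0, -1.0]
grip_width: 0.0113
finger_force: 58.7
[0.5328591  0.07400534]
row [35.16 -5.22  0.58] [ 0.6  0.1 -0.1]
[0.46999272 0.08599774]
row [ 35.15 -11.62   0.51] [ 0.6  0.1 -0.1]
```

```bash
python3 -m crank '[[-1,35.2,-5.2,0.5,0.5,0,0],[-1,35.2,-5.2,0.5,0.5,0,0],[-1,35.2,-5.2,0.5,0.5,0,0],[-1,35.2,-5.2,0.5,0.5,0,0],[-1,35.2,-5.2,0.5,0.5,0,0],[-1,35.2,-5.2,0.5,0.5,0,0],[-1,35.2,-5.2,0.5,0.5,0,0],[-1,35.2,-5.2,0.5,0.5,0,0],[-1,35.2,-5.2,0.5,0.5,0,0],[-1,35.2,-5.2,0.5,0.5,0,0],[-1,35.2,-5.2,0.5,0.5,0,0],[-1,35.2,-5.2,0.5,0.5,0,0],[-1,35.2,-5.2,0.5,0.5,0,0]]'
python3 - <<'E'
from h import *
snap('wrist','w4'); go(.5329,.074,.059,-10.8)
E
```

```text
t: 13.38
eef_pos: [0.53, 0.075, 0.1325]
tcp_rot: [-2.419, -1.995, 0.006]
contact_force: [-0.8, 0.1, -0.9]
grip_width: 0.0113
finger_force: 58.7
row [-0.05  0.33  7.37] [-0.4 -0.1 -0.2]
```

View pics/w4.png

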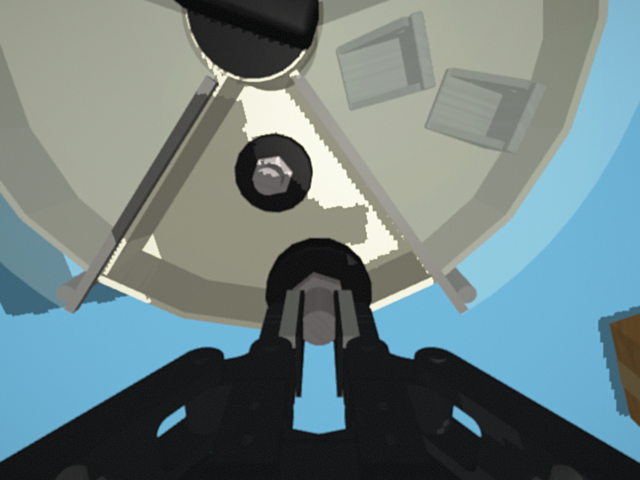

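The held foot's disc is at (318,280), in the window and clear of the stored foot at (272,172). Both brackets are upright in the neighbouring pocket.

```bash
python3 -m crank '[[-1,0,0.3,2,-0.4,0,0],[-1,0,0.3,4,-0.4,0,0],[-1,0,0.3,6,-0.4,0,0],[-1,0,0.3,7.3,-0.4,0,0],[-1,0,0.3,7.3,-0.4,0,0],[-1,0,0.3,7.3,-0.4,0,0]]'
```

```text
t: 13.93
eef_pos: [0.5325, 0.0747, 0.0596]
tcp_rot: [-2.423, -1.997, -0.001]
contact_force: [-0.5, 0.1, -0.7]
grip_width: 0.0114
finger_force: 58.7
```

```bash
python3 -m crank '[[-1,0,0,0.3,0,0,0],[-1,0,0,0.3,0,0,0],[-0.3,0,0,0.3,0,0,0],[-0.3,0,0,0.3,0,0,0],[-0.3,0,0,0.3,0,0,0],[-0.3,0,0,-2,0,0,0],[-0.3,0,0,-5,0,0,0],[-0.3,0,0,-9,0,0,0],[-0.3,0,0,-13,0,0,0],[-0.3,0,0,-13,0,0,0],[-0.3,0,0,-13,0,0,0]]'
python3 - <<'E'
from h import *
print(monitor.observe()['eef_pos']);go(.608,-.2015,.18,-10.8)
E
```

```text
t: 14.85
eef_pos: [0.5358, 0.0759, 0.1943]
tcp_rot: [2.418, 1.998, 0.014]
contact_force: [-0.3, 0.1, -1.2]
grip_width: 0.0302
finger_force: 0.0
[0.53575771 0.07592956 0.19426429]
row [-25.89  12.31   1.44] [ 0.5 -0.2 -0.1]
```

```bash
python3 -m crank '[[0.2,-25.9,12.3,1.4,0.5,0,0],[0.2,-25.9,12.3,1.4,0.5,0,0],[0.2,-25.9,12.3,1.4,0.5,0,0],[0.2,-25.9,12.3,1.4,0.5,0,0],[0.2,-25.9,12.3,1.4,0.5,0,0],[0.2,-25.9,12.3,1.4,0.5,0,0],[0.2,-25.9,12.3,1.4,0.5,0,0],[0.2,-25.9,12.3,1.4,0.5,0,0],[0.2,-25.9,12.3,1.4,0.5,0,0],[0.2,-25.9,12.3,1.4,0.5,0,0],[0.2,-25.9,12.3,1.4,0.5,0,0]]'
python3 - <<'E'
from h import *
d=cams.get_image('wrist'); P=cloud(d).reshape(-1,3); s=monitor.observe(); print(s['eef_pos'])
q=P[(P[:,2]>.035)&(P[:,2]<.045)&(abs(P[:,0]-.608)<.03)&(abs(P[:,1]+.202)<.03)]
print(len(q),cv2.minAreaRect(q[:,:2].astype(np.float32)*1000))
go(.608,-.202,.037,-10.8)
E
```

```text
t: 15.77
eef_pos: [0.6037, -0.2002, 0.1746]
tcp_rot: [-2.413, -1.996, 0.007]
contact_force: [-0.5, 0.2, 0.2]
grip_width: 0.0515
finger_force: 0.0
[ 0.60405509 -0.20011661  0.1750017 ]
349 ((609.659912109375, -201.9779815673828), (14.130887031555176, 13.082160949707031), 79.3078842163086)
row [-0.15  0.55 13.8 ] [-0.5 -0.2  0. ]
```

```bash
python3 -m crank '[[0.2,-0.15,0.6,4,-0.4,0,0],[0.2,-0.15,0.6,8,-0.4,0,0],[0.2,-0.15,0.6,11.5,-0.4,0,0],[0.2,-0.15,0.6,13.8,-0.4,0,0],[0.2,-0.15,0.6,13.8,-0.4,0,0],[-1,-0.15,0.6,13.8,-0.4,0,0],[-1,-0.15,0.6,13.8,-0.4,0,0],[-1,-0.15,0.6,13.8,-0.4,0,0],[-1,-0.15,0.6,13.8,-0.4,0,0],[-1,-0.15,0.6,13.8,-0.4,0,0],[-1,-0.15,0.6,13.8,-0.4,0,0]]' 60
python3 -m crank '[[-1,0,0,-3,0,0,0],[-1,0,0,-6,0,0,0],[-1,0,0,-10,0,0,0],[-1,0,0,-10,0,0,0],[-1,0,0,-10,0,0,0]]'
python3 - <<'E'
from h import *
go(.47,.086,.135,-10.8)
d=load('w4')
E
```

```text
t: 16.73
eef_pos: [0.6118, -0.2046, 0.041]
tcp_rot: [2.42, 1.999, 0.007]
contact_force: [-0.5, 1.6, 5.9]
grip_width: 0.0111
finger_force: 58.9
t: 17.15
eef_pos: [0.6124, -0.2057, 0.1426]
tcp_rot: [2.417, 1.996, 0.008]
contact_force: [0.1, 0.1, -0.8]
grip_width: 0.0114
finger_force: 58.7
row [ 25.95 -19.5    0.59] [ 0.5 -0.  -0.1]
```

```bash
python3 -m crank '[[-1,26,-19.5,0.3,0.5,0,0],[-1,26,-19.5,0.3,0.5,0,0],[-1,26,-19.5,0.3,0.5,0,0],[-1,26,-19.5,0.3,0.5,0,0],[-1,26,-19.5,0.3,0.5,0,0],[-1,26,-19.5,0.3,0.5,0,0],[-1,26,-19.5,0.3,0.5,0,0],[-1,26,-19.5,0.3,0.5,0,0],[-1,26,-19.5,0.3,0.5,0,0],[-1,26,-19.5,0.3,0.5,0,0],[-1,26,-19.5,0.3,0.5,0,0],[-1,26,-19.5,0.3,0.5,0,0],[-1,26,-19.5,0.3,0.5,0,0]]'
python3 - <<'E'
from h import *
snap('wrist','w5'); go(.47,.086,.059,-10.8)
E
```

```text
t: 18.23
eef_pos: [0.4678, 0.0868, 0.1353]
tcp_rot: [-2.418, -1.993, 0.007]
contact_force: [-0.1, -0.7, -0.8]
grip_width: 0.0112
finger_force: 58.8
row [-0.04  0.31  7.63] [-0.5 -0.1 -0.2]
```

View pics/w5.png

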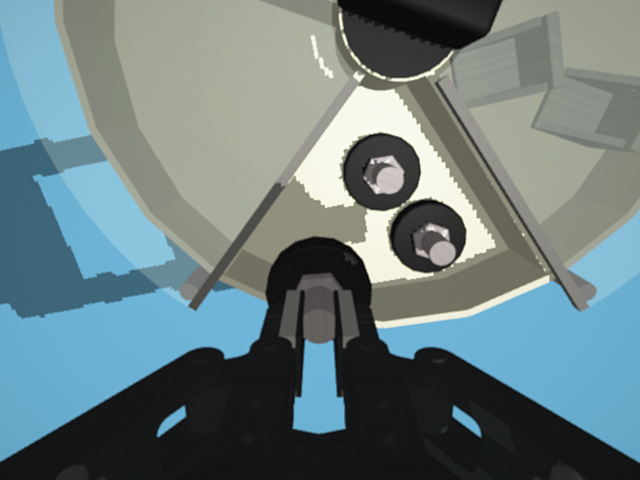

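Two feet stand at (381,172) and (428,236), and the held one has free floor under it on the left.

```bash
python3 -m crank '[[-1,0,0.4,2,-0.4,0,0],[-1,0,0.4,4,-0.4,0,0],[-1,0,0.4,6,-0.4,0,0],[-1,0,0.4,7.6,-0.4,0,0],[-1,0,0.4,7.6,-0.4,0,0],[-1,0,0.4,7.6,-0.4,0,0]]'
```

```text
t: 18.78
eef_pos: [0.4701, 0.0866, 0.0588]
tcp_rot: [-2.42, -1.996, 0.002]
contact_force: [1.1, 0.1, -0.6]
grip_width: 0.0109
finger_force: 63.0
```

```bash
python3 -m crank '[[-1,0,0,0.2,0,0,0],[-1,0,0,0.2,0,0,0],[-0.3,0,0,0.2,0,0,0],[-0.3,0,0,0.2,0,0,0],[-0.3,0,0,0.2,0,0,0],[-0.3,0,0,-2,0,0,0],[-0.3,0,0,-5,0,0,0],[-0.3,0,0,-9,0,0,0],[-0.3,0,0,-13,0,0,0],[-0.3,-8,0,-15,0,0,0],[-0.3,-8,0,-15,0,0,0],[-0.3,-8,0,-15,0,0,0]]'
python3 - <<'E'
from h import *
snap('wrist','w6'); P=cloud(snap('top','top2')).reshape(-1,3)
q=P[(P[:,2]>.103)&(P[:,2]<.115)&(abs(P[:,0]-.52)<.035)&(abs(P[:,1]-.19)<.035)]
print('knob',len(q),cv2.minAreaRect(q[:,:2].astype(np.float32)*1000),'expect bar at',79.2+72)
E
```

```text
t: 19.78
eef_pos: [0.4566, 0.0038, 0.2126]
tcp_rot: [2.423, 1.994, 0.003]
contact_force: [0.3, -0.0, -0.2]
grip_width: 0.03
finger_force: 0.0
knob 171 ((522.7455444335938, 192.70501708984375), (16.779558181762695, 55.79902267456055), 60.4941291809082) expect bar at 151.2
```

View pics/w6.png

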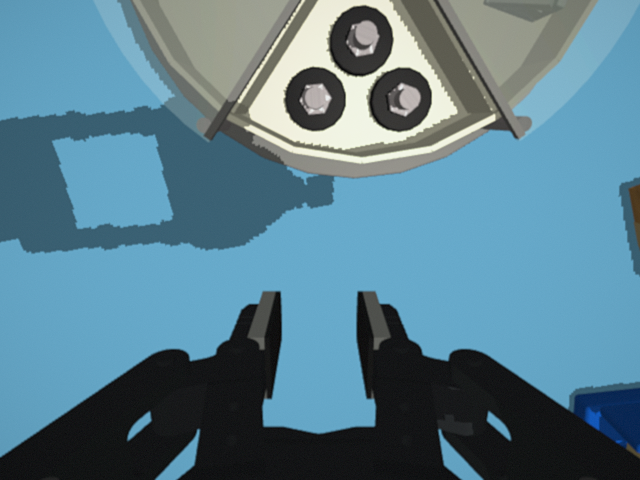

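All three feet stand in the window pocket at (360,40), (315,98) and (402,98). The knob bar is at 150.5°, where the second click should put it at 151.2°.

```bash
python3 -c "
from station import r
print(r.finish_job())"
```

```text
the job is handed in; nothing more can be done
None
```

I handed the job in at about 20 s: the loose bracket and both feet stand in their matching pockets, the carousel is at its second click, and the tape dispenser, carton and pen cup were not touched; no verdict came back.

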